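Fit the beater into the mixer drive and hold it home

TASK

Slide the flat beater out of its slotted rack and fit it, stem down, into the drive socket of the mixer: turn it until its splines mesh and push it fully home against the sprung ejector, shoulder down on the rim. Finish while still gripping the beater upright and pressing it home - do not let go - and leave the other things on the worktop where they are.

Things in the scene. Friction and masses are not known exactly. Their poses are not given: they have to be found in the camera images.
- beater: Bare metal flat beater, 0.14 kg, standing stem-down in the rack. Origin: tip of the stem; z up its axis. Heights over the tip, mm: core dia 8, 0-30, pointed; 4 splines in a cross (bars 22 long, 5 thick along x and along y) 7-26, smaller nose (18x3) from 4; shoulder disc dia 30, 30-35; neck dia 10, 35-46; collar disc dia 36, 46-50; flat paddle to 131. Any quarter turn fits the socket.
- beater_grip (a point): Where to grip the beater: middle of the paddle's spine, on the axis, 105 mm above the stem tip, 26 mm below the paddle's top. Axes as the beater. The paddle is an open frame in the xz plane, 60 mm wide along x, 10 mm thick along y; its flat solid spine is 18 mm wide (x), 12 mm thick (y). Grip across the thickness (fingers close along y).
- rack: Fixed beater rack: wooden foot 12 mm high (x -10 to +120 mm), column, and level steel fork plate, 5 mm thick, its top 75 mm up and the rack's highest part. Origin: on the worktop under the closed end of the slot, where the beater's axis starts. Slot 14 mm wide, open to the rack's -x (roughly towards the robot). The beater may be turned about its axis in it.
- rack_mouth (a point): Open end of the rack's slot, 53 mm along the rack's -x from its origin, at plate top. The beater's neck is in the slot, collar on the plate and shoulder under it, with 6 mm of play up and down: it cannot be lifted out, only slid level along the rack's -x until its axis is 75 mm or more from the rack's origin.
- mixer: Fixed mixer drive unit: white plastic block 130x105 mm, 59 mm high, with a grey knob on its front (-x) face. Origin: on the worktop under the axis of the drive socket, which stands up in the middle of the top.
- socket (a point): Centre of the drive socket's mouth, 90 mm above the worktop, z up; turns with the spindle. Steel spindle 41 mm across with a cross-shaped well: two slots 8 mm wide, 25 mm long, along this point's x and y. It takes 30 mm of stem, until the beater's shoulder rests on the rim (tip 30 mm below the mouth). The splines enter only within about 0.1 rad of the slots.
- drive (a joint): Angle of the drive spindle about the vertical to the unit, rad, -0.8 to 0.8; stiff (0.2 N m), it stays where it is.
- ejector (a joint): Sprung ejector pin at the bottom of the well: 0 = up (its top 20 mm below the mouth), 0.010 m = down, beater home. It pushes the stem up with 5 N at first touch, 10 N when down, so a beater that is let go rises again.
- ramekin: Bystander, loose: small white glazed ramekin, 67 mm across, 40 mm high. Origin: centre of the underside. Not to be disturbed.
- lemon_1: Bystander, loose: lemon, 78x55x56 mm. Origin: centre of the underside. Not to be disturbed.
- garlic_1: Bystander, loose: garlic bulb, 60 mm across. Origin: centre of the underside. Not to be disturbed.
- matchbox: Bystander, loose: small matchbox, 37x56x17 mm. Origin: centre of the underside. Not to be disturbed.
- teaspoon_1: Bystander, loose: metal teaspoon lying flat, 130x26x11 mm. Origin: centre of the underside. Not to be disturbed.
- kitchen_timer: Bystander, loose: cream kitchen timer, 76x62x62 mm. Origin: centre of the underside. Not to be disturbed.
- dough_scraper: Bystander, loose: dough scraper with wooden grip, lying flat, 81x124x16 mm. Origin: centre of the underside. Not to be disturbed.

How it is judged:
On the way, in this order (a step that is already met when the one before it is completed fails the run):
1. the beater has come out of the rack's slot (x of beater in the frame of rack below -0.06 m and contact force between beater and rack below 0.5 N), for 0.1 s.
2. the splines have meshed: the stem is over 12 mm down the well, in line with the slots (z of beater in the frame of socket below -0.012 m and horizontal distance between beater and socket below 0.005 m and (angle between the x axis of beater and the x axis of socket, either way round below 0.2 rad or angle between the x axis of beater and the y axis of socket, either way round below 0.2 rad)), for 0.1 s.
At the end, for the whole second after the job is handed in: beater upright in the socket (within 0.1 rad, 5 mm of its axis, 0.2 rad of the slots), shoulder at most 2.5 mm above the rim, ejector down at least 7.5 mm and pushing on it with over 5 N, fingers still gripping it (over 3 N), at rest (z of beater in the frame of socket below -0.0275 m and horizontal distance between beater and socket below 0.005 m and angle between beater's own z axis and vertical below 0.1 rad and (angle between the x axis of beater and the x axis of socket, either way round below 0.2 rad or angle between the x axis of beater and the y axis of socket, either way round below 0.2 rad) and value of joint ejector above 0.0075 m and contact force between beater and ejector above 5 N and contact force between beater and the fingers above 3 N and linear speed of beater below 0.02 m/s); the arm keeps its last pose, push and grip.
It fails at once if another thing on the worktop was moved more than 3 cm (distance of any of ramekin, lemon_1, garlic_1, matchbox, teaspoon_1, kitchen_timer, dough_scraper from where it was at the start of the episode above 0.03 m).
It also fails if it takes over 42 s, if anything falls off the work surface, if the arm or the gripper's body presses on something with over 40 N, if the wrist force passes 120 N, or if a joint passes its speed limit or range.

ROBOT

A 7-joint arm with a two-finger parallel gripper is mounted at the origin on a cart in front of the work surface, level with it; the furniture and walls round the work are solid. World frame = base frame: x ahead of the robot, y to its left, z up, the work surface at z = 0. Lengths are in m, angles in rad, forces in N, time in s.
With the tool pointing down it reaches from about 0.4 to 0.85 m from the base axis. Payload 10.4 kg.
Tool frame: the origin (TCP) lies between the finger pads; the fingertips stand ahead of it and the grasp point (between the pads) lies 5 mm behind it (manip.tip_extent is the z of the fingertips in the tool frame, in m); z points along the fingers, y is the line along which they close (so a half turn about z gives the same grasp; the last joint's range is limited). The gripper opens to 85 mm and grips with 20 to 120 N. Pads are 22 mm wide; open, the fingers measure 114 mm over their backs; the gripper's body (76 mm by 85 mm) begins 54 mm behind the grasp point. The pads swing forward as they close: fully open they stand 13 mm farther back than shut.
Start: joints at [-1.176, 0.332, -0.065, 1.46, 0.022, 1.35, -0.088], TCP at [0.254, 0.571, 0.245] pointing down, gripper open.
Joint ranges: [-2.6, 2.6], [-0.5, 2.12], [-1.47, 1.34], [0.16, 2.42], [-1.27, 4.41], [0.06, 2.06], [-2.6, 2.6]. Speed limits (rad/s): [2.22, 2.22, 2.79, 2.79, 3.14, 3.14, 3.14].

INTERFACE

Orientations are given as a unit quaternion [x, y, z, w].
In Python, from workcell import status, viewer, manip gives the robot as it stands.
- The arm moves only by the tool play_rows, never from a script. Its argument "plan" is one flat list of numbers, 7 for each row, row after row: the turn, a rotation vector about the tool's x, y, z in degrees, then the shift along the tool's x, y, z in m, then the opening, from 0 (shut) to 1 (fully open). In form: [ax, ay, az, dx, dy, dz, grip, ax, ay, az, dx, dy, dz, grip, ...]. A call has 1 to 20 rows; each row is the pose to reach, as a shift and turn from the pose commanded when the call began, along the tool's axes at that moment; what a row does not reach only later rows make up. A row lasts 1/8 s, in which the tool goes at most 62.5 mm and 10.7 degrees, less where a joint would pass 70% of its speed; a pose out of reach is approached as far as the arm can. A call with a gripper value outside its range is refused whole. The fingers move at their own pace and stop on an object; "squeeze" is the grip in N (left out, the last holds). Time passes only in rows, so rows that repeat a pose let the fingers close. It gives the time, the measured TCP pose, the force, the opening and the grip force at its end, in the units of the state.
- status.get_obs(): the state, without advancing time (a new reading comes with each control period).
- viewer.camera(name): name is "scene" or "top"; returns the picture (420x560x3 uint8, red, green, blue); there is no depth.
- viewer.camera_model(name): a dict with "fx", "fy", "cx", "cy" (pixels), "D" ([k1, k2, p1, p2, k3] as OpenCV has them; the pictures are not rectified), "R" (3x3) and "t" (3): a world point X has camera coordinates R X + t. Camera axes: x right, y down, z forward; pixel columns grow to the right and rows downward; lengths in m; the calibration is good to about 2 mm. A picture is of the moment at which its call begins. camera_model takes no time and is no camera call.
- manip.hand_in(): hands the job in; it is judged then, once.
The state is a dict: "clock": time; "joint_pos": joint angles; "joint_velocities": joint speeds; "tau": joint torques, N m; "position": TCP position; "ee_rot": TCP orientation; "ft_force": force on the tool from outside, world axes, zero at the start; "torque": the same for the moment, N m; "grip_width": opening from 0.0 (shut) to 1.0 (fully open); "grasp_force": force on a finger pad.
Only numpy, scipy, OpenCV 4.12 (cv2) and the standard library are available. Lean on these libraries where they do the work, as an engineer would, in place of code of your own. Each camera call takes 0.05 s, during which the arm holds its last target. There are 200 camera calls.

## Working session

There is one attempt and no reset: what is moved stays moved. The work goes in short steps, Python scripts to look and compute and a tool call to move; the robot and the scene stay as the last step left them, time stands still between calls to the robot, and variables do not carry over. Pictures are saved under pics/ and viewed, at most 10 in all, crops included, and the job is handed in when it is done.

Besides the shell and the picture viewer there is one more tool, called as name(argument=value, ...) on one line, values as JSON. play_rows: Moves the arm, as the interface text tells. Its arguments: {"type":"object","properties":{"plan":{"type":"array","items":{"type":"number"}},"squeeze":{"type":"number"}},"required":["plan"]}

```bash
mkdir -p pics
python3 - <<'E'
from workcell import status, viewer, manip
import cv2,numpy as np
o=status.get_obs(); print({k:np.round(v,3).tolist() if not isinstance(v,dict) else v for k,v in o.items()}, manip.tip_extent)
for n in("scene","top"):
    im=viewer.camera(n); cv2.imwrite(f"pics/{n}0.png",im[:,:,::-1]); np.save(f"pics/{n}0.npy",im)
    print(n,viewer.camera_model(n))
E
```

```text
{'clock': 0.0, 'joint_pos': [-1.176, 0.333, -0.065, 1.461, 0.022, 1.35, -0.088], 'joint_velocities': [0.001, 0.001, -0.001, -0.002, -0.001, 0.001, 0.002], 'tau': [0.0, -62.547, 0.049, -39.16, 0.016, 0.01, 0.0], 'position': [0.253, 0.571, 0.245], 'ee_rot': [0.207, 0.978, -0.001, -0.0], 'ft_force': [-0.592, -0.714, -0.42], 'torque': [-0.014, 0.004, -0.02], 'grasp_force': 0.0, 'grip_width': 1.001} 0.014
scene {'fx': 512.49792164031, 'fy': 512.49792164031, 'cx': 280.1066753103595, 'cy': 213.4607385881802, 'D': array([-0.03178621,  0.        ,  0.        ,  0.        ,  0.        ]), 'R': array([[ 0.51211888, -0.8588534 , -0.01025103],
       [-0.4412327 , -0.25282198, -0.86104283],
       [ 0.73691788,  0.44547938, -0.50842911]]), 't': array([-0.24109264,  0.32088495,  1.28460279])}
top {'fx': 400.3956272824373, 'fy': 400.3956272824373, 'cx': 277.8341633633952, 'cy': 207.6556281085545, 'D': array([-0.05048108,  0.        ,  0.        ,  0.        ,  0.        ]), 'R': array([[ 0.01641686, -0.99986195, -0.00256426],
       [-0.98146712, -0.01562501, -0.19099255],
       [ 0.19092611,  0.00565224, -0.98158814]]), 't': array([0.00880594, 0.53325   , 1.21013339])}
```

View pics/scene0.png

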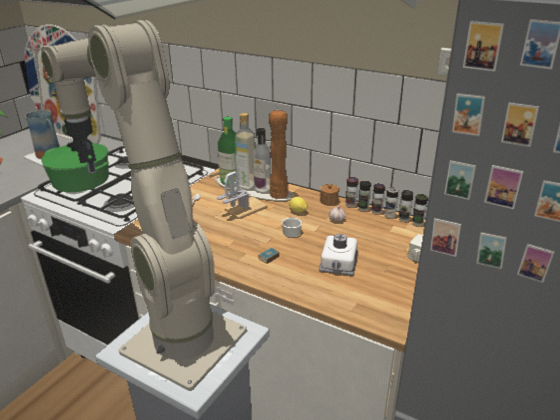

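View pics/top0.png

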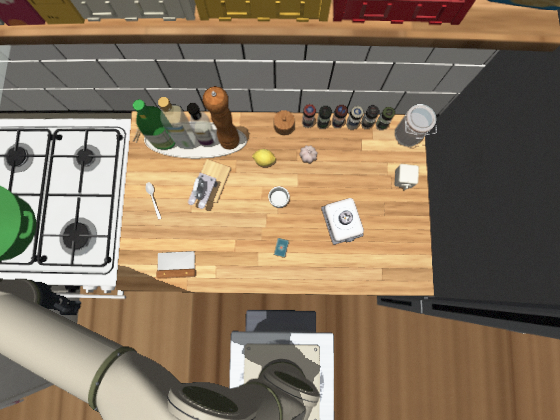

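Scene: rack with beater near (238,195), mixer near (340,252). Top: rack near (208,187), mixer near (344,220). I'll enlarge both.

Run:
```python
import cv2,numpy as np
t=np.load("pics/top0.npy")[:,:,::-1]; s=np.load("pics/scene0.npy")[:,:,::-1]
def c(im,x,y,w=66,h=50): return cv2.resize(im[y:y+h,x:x+w],(396,300),interpolation=cv2.INTER_CUBIC)
a=np.vstack([np.hstack([c(t,176,155),c(t,311,195)]),np.hstack([c(s,205,167),c(s,307,228)])])
cv2.imwrite("pics/crops0.png",a)
```

```text
(no output)
```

View pics/crops0.png

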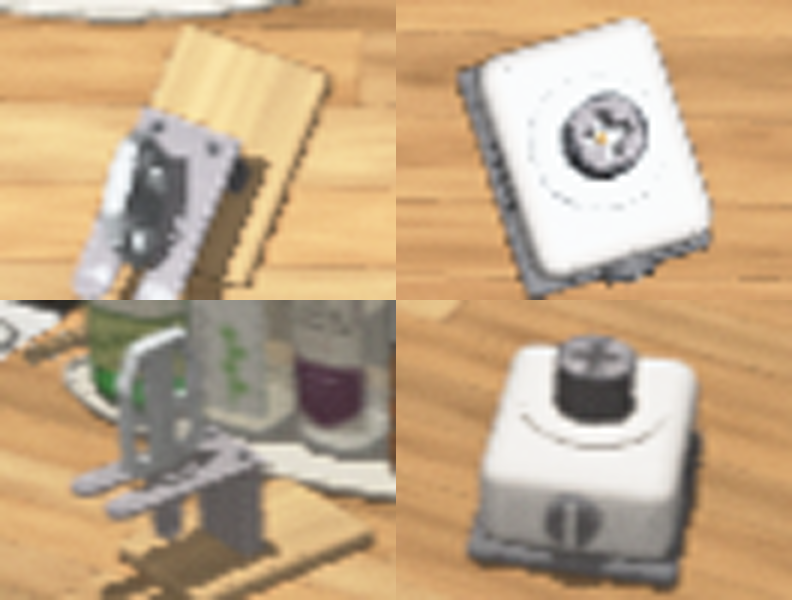

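```bash
cat > h.py <<'E'
import cv2,numpy as np
from workcell import viewer
def cam(n):
    m=viewer.camera_model(n); K=np.array([[m["fx"],0,m["cx"]],[0,m["fy"],m["cy"]],[0,0,1]]); return K,m["D"],m["R"],m["t"]
def ray(n,p):
    K,D,R,t=cam(n); u=cv2.undistortPoints(np.array([[p]],float),K,D)[0,0]
    return -R.T@t, R.T@np.array([u[0],u[1],1])
def onz(n,p,z):
    c,d=ray(n,p); return c+d*(z-c[2])/d[2]
def tri(p,q):
    (c1,d1),(c2,d2)=ray("scene",p),ray("top",q)
    s=np.linalg.lstsq(np.c_[d1,-d2],c2-c1,rcond=None)[0]; a,b=c1+d1*s[0],c2+d2*s[1]
    return (a+b)/2,np.linalg.norm(a-b)
def px(n,X):
    K,D,R,t=cam(n); return cv2.projectPoints(np.array([X],float),cv2.Rodrigues(R)[0],t,K,D)[0][0,0]
E
python3 - <<'E'
from h import *
np.set_printoptions(precision=4,suppress=True)
T=lambda x,y,ox=176,oy=155:(ox+x/6-.4,oy+y/6-.4)
print("cams",ray("top",(0,0))[0],ray("scene",(0,0))[0])
P={k:onz("top",T(*v),.075) for k,v in dict(bl=(142,105),br=(242,137),l2=(78,275),r2=(185,290)).items()}
print(P)
F=[onz("top",T(*v),.012) for v in((182,25),(328,72),(245,290))];print("foot",F)
yaw=lambda a,b:np.degrees(np.arctan2(*(a-b)[1::-1]))
print("yaws",yaw(P["bl"],P["l2"]),yaw(P["br"],P["r2"]),yaw(F[1],F[2]),yaw(F[0],F[1]))
tm=T(610-396,135,311,195);sm=(307+(598-396)/6-.4,228+57/6-.4)
print("socket",tri(sm,tm),onz("top",tm,.09),onz("scene",sm,.09))
M=[onz("top",T(x-396,y,311,195),.057) for x,y in((485,62),(640,20),(708,225),(548,278))]
print("mixer",M,yaw(M[0],M[3]),yaw(M[1],M[2]))
# beater detail, upscaled
t=viewer.camera("top")[:,:,::-1]; s=viewer.camera("scene")[:,:,::-1]
c=lambda im,x,y,w,h:cv2.resize(im[y:y+h,x:x+w],(400,300),interpolation=cv2.INTER_CUBIC)
cv2.imwrite("pics/c1.png",np.vstack([np.hstack([c(t,184,167,40,30)+0,c(t,334,207,24,18)]),np.hstack([c(s,215,165,40,30),c(s,328,230,24,18)])]))
E
```

```text
cams [0.2922 0.0103 1.2897] [-0.6816 -0.6982  0.927 ]
{'bl': array([0.6387, 0.267 , 0.075 ]), 'br': array([0.6221, 0.2134, 0.075 ]), 'l2': array([0.5469, 0.2953, 0.075 ]), 'r2': array([0.5399, 0.2392, 0.075 ])}
foot [array([0.7032, 0.2605, 0.012 ]), array([0.6771, 0.178 , 0.012 ]), array([0.5532, 0.2183, 0.012 ])]
yaws -17.13609186396982 -17.388598190957545 -18.025148157827413 72.47002974305703
socket (array([ 0.4996, -0.1915,  0.0913]), np.float64(0.0007250185592043766)) [ 0.4996 -0.1914  0.09  ] [ 0.5017 -0.191   0.09  ]
mixer [array([ 0.543, -0.132,  0.057]), array([ 0.5669, -0.2138,  0.057 ]), array([ 0.4588, -0.2471,  0.057 ]), array([ 0.4301, -0.1638,  0.057 ])] 15.729397878265535 17.133195342879045
```

View pics/c1.png

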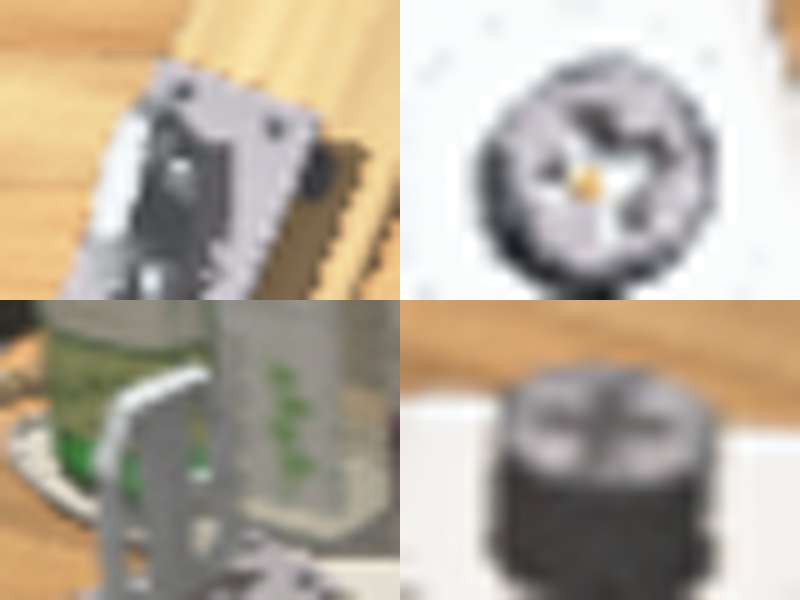

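Top crop: the lit paddle top edge runs px (197.5,178)–(193.5,189.5), along the slot. Socket cross shows around (346.5,217). Scene: paddle top (226,177)–(235.5,172), socket mouth (341,237.5). I'll check these against predictions and get the slot phase.

Run:
```python
from h import *
np.set_printoptions(precision=4,suppress=True)
o=np.array([.5755,.2565,0]);
for z in (.075,.134,.16):
    X=o+[0,0,z]; print(z,"scene",px("scene",X),"top",px("top",X))
a=tri((226,177),(193.5,189.5));b=tri((235.5,172),(197.5,178));print("paddle top",a,b)
th=np.arange(0,360,3)
for n in("scene","top"):
    g=cv2.cvtColor(np.load(f"pics/{n}0.npy"),cv2.COLOR_RGB2GRAY).astype(np.float32)
    for c in((.5000,-.1914),(.5015,-.191)):
      out=[]
      for r in(.008,.0095,.011):
        P=np.array([px(n,(c[0]+r*np.cos(t),c[1]+r*np.sin(t),.09)) for t in np.radians(th)],np.float32)
        v=cv2.remap(g,P[:,:1].copy(),P[:,1:].copy(),cv2.INTER_CUBIC)[:,0]
        h=np.sum((v.mean()-v)*np.exp(4j*np.radians(th)));out.append((np.degrees(np.angle(h))/4,abs(h)/len(th)))
      print(n,c,np.array(out).round(1).tolist())
```

```text
0.075 scene [232.0452 195.5283] top [201.4848 191.6697]
0.134 scene [231.0522 180.3935] top [197.7373 187.1121]
0.16 scene [230.6047 173.5601] top [195.9687 184.9607]
paddle top (array([0.5635, 0.2663, 0.1498]), np.float64(0.002571433876472695)) (array([0.5978, 0.2531, 0.1572]), np.float64(0.0017219352159104444))
scene (0.5, -0.1914) [[18.5, 5.7], [18.5, 7.6], [18.4, 9.0]]
scene (0.5015, -0.191) [[20.2, 7.6], [19.9, 9.8], [19.4, 11.0]]
top (0.5, -0.1914) [[22.5, 14.0], [20.1, 17.6], [18.6, 14.9]]
top (0.5015, -0.191) [[22.6, 16.6], [18.5, 21.5], [17.4, 18.3]]
```

play_rows(plan=[0, 0, -6, -0.05, 0, 0, 1, 0, 0, -6, -0.1, -0.02, 0, 1], squeeze=60)

```text
clock: 0.45
position: [0.3376, 0.5122, 0.2447]
ee_rot: [0.154, 0.988, -0.0, -0.0]
ft_force: [0.4, 0.2, 0.4]
grip_width: 1.005
grasp_force: 0.0
```

play_rows(plan=[0, 0, 0, -0.05, -0.028, 0, 1, 0, 0, 0, -0.1, -0.056, 0, 1, 0, 0, 0, -0.15, -0.084, 0, 1, 0, 0, 0, -0.2, -0.112, 0, 1, 0, 0, 0, -0.25, -0.14, 0, 1, 0, 0, 0, -0.29, -0.162, 0, 1, 0, 0, 0, -0.304, -0.169, 0, 1, 0, 0, 0, -0.304, -0.169, 0.02, 1, 0, 0, 0, -0.304, -0.169, 0.04, 1])

```text
clock: 1.58
position: [0.5736, 0.2589, 0.2047]
ee_rot: [0.155, 0.988, 0.0, -0.0]
ft_force: [-0.2, -0.6, 0.2]
grip_width: 1.002
grasp_force: 0.0
```

Run:
```python
from h import *
t=viewer.camera("top")[:,:,::-1]; s=viewer.camera("scene")[:,:,::-1]
c=lambda im,x,y,w,h:cv2.resize(im[y:y+h,x:x+w],(400,300),interpolation=cv2.INTER_CUBIC)
cv2.imwrite("pics/c2.png",np.hstack([c(t,160,140,80,60),c(s,195,140,80,60)]))
```

```text
(no output)
```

View pics/c2.png

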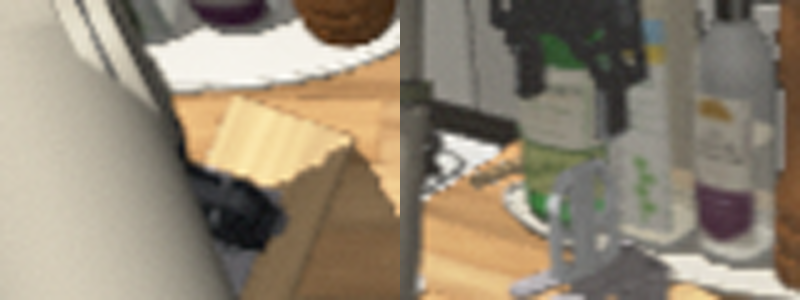

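The fingers (scene crop at (530,80) and (610,115)) straddle the paddle below at (580,200), so I'm descending and closing.

play_rows(plan=[0, 0, 0, 0, 0, 0.025, 1, 0, 0, 0, 0, 0, 0.05, 1, 0, 0, 0, 0, 0, 0.07, 1, 0, 0, 0, 0, 0, 0.076, 1, 0, 0, 0, 0, 0, 0.076, 0.6, 0, 0, 0, 0, 0, 0.076, 0.3, 0, 0, 0, 0, 0, 0.076, 0, 0, 0, 0, 0, 0, 0.076, 0, 0, 0, 0, 0, 0, 0.076, 0, 0, 0, 0, 0, 0, 0.076, 0, 0, 0, 0, 0, 0, 0.076, 0, 0, 0, 0, 0, 0, 0.076, 0], squeeze=60)

```text
clock: 3.18
position: [0.5743, 0.2584, 0.1298]
ee_rot: [0.156, 0.988, 0.0, 0.0]
ft_force: [-0.1, 2.0, 5.4]
grip_width: 0.135
grasp_force: 58.7
```

play_rows(plan=[0, 0, 0, 0, 0, -0.003, 0, 0, 0, 0, 0, 0, -0.003, 0])

```text
clock: 3.42
position: [0.5737, 0.2584, 0.1322]
ee_rot: [0.156, 0.988, 0.0, -0.0]
ft_force: [-0.0, 3.7, 0.3]
grip_width: 0.13
grasp_force: 58.9
```

play_rows(plan=[0, 0, 0, 0.008, 0.001, 0, 0, 0, 0, 0, 0.016, 0.001, 0, 0, 0, 0, 0, 0.024, 0.001, 0, 0, 0, 0, 0, 0.032, 0.001, 0, 0])

```text
clock: 3.92
position: [0.5434, 0.269, 0.1324]
ee_rot: [0.156, 0.988, 0.0, 0.0]
ft_force: [2.9, 2.8, -2.3]
grip_width: 0.131
grasp_force: 58.7
```

play_rows(plan=[0, 0, 0, 0.01, 0.001, 0, 0, 0, 0, 0, 0.02, 0.001, 0, 0, 0, 0, 0, 0.03, 0.001, 0, 0, 0, 0, 0, 0.04, 0.001, 0, 0, 0, 0, 0, 0.05, 0.001, 0, 0, 0, 0, 0, 0.06, 0.001, 0, 0, 0, 0, 0, 0.06, 0.001, 0, 0, 0, 0, 0, 0.06, 0.001, 0, 0])

```text
clock: 4.92
position: [0.4874, 0.2881, 0.1324]
ee_rot: [0.156, 0.988, 0.0, 0.0]
ft_force: [0.5, 0.7, -1.1]
grip_width: 0.129
grasp_force: 58.8
```

Run:
```python
from h import *
t=viewer.camera("top")[:,:,::-1]; s=viewer.camera("scene")[:,:,::-1]
c=lambda im,x,y,w,h:cv2.resize(im[y:y+h,x:x+w],(400,300),interpolation=cv2.INTER_CUBIC)
cv2.imwrite("pics/c3.png",np.hstack([c(t,160,140,80,60),c(s,185,150,80,60)]))
```

```text
(no output)
```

View pics/c3.png

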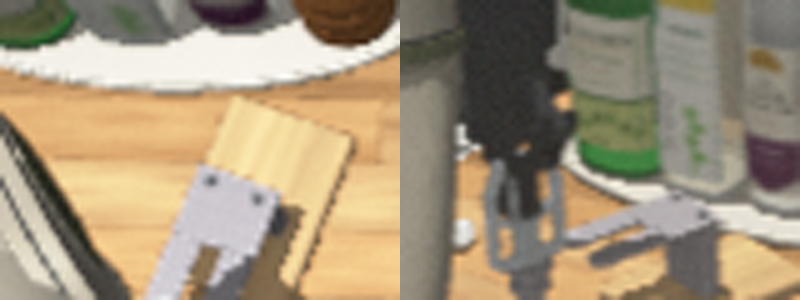

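Beater is free of the fork (crop right: paddle at (525,210), fork tips at (580,240)). Lifting and carrying over the socket.

play_rows(plan=[0, 0, 0, 0.01, 0, -0.045, 0, 0, 0, 0, 0.01, 0, -0.09, 0, 0, 0, 6, -0.014, -0.045, -0.09, 0, 0, 0, 12, -0.03, -0.09, -0.09, 0, 0, 0, 18, -0.046, -0.135, -0.09, 0, 0, 0, 24, -0.062, -0.18, -0.09, 0, 0, 0, 30, -0.08, -0.225, -0.09, 0, 0, 0, 36, -0.096, -0.27, -0.09, 0, 0, 0, 42, -0.112, -0.315, -0.09, 0, 0, 0, 48, -0.128, -0.36, -0.09, 0, 0, 0, 53, -0.144, -0.405, -0.09, 0, 0, 0, 53, -0.154, -0.435, -0.09, 0, 0, 0, 53, -0.16, -0.452, -0.09, 0, 0, 0, 53, -0.16, -0.452, -0.09, 0, 0, 0, 53, -0.16, -0.452, -0.09, 0, 0, 0, 53, -0.16, -0.452, -0.09, 0])

```text
clock: 7.02
position: [0.5004, -0.1899, 0.2223]
ee_rot: [0.58, 0.815, 0.0, -0.0]
ft_force: [-0.5, 0.1, -0.8]
grip_width: 0.13
grasp_force: 58.9
```

Run:
```python
from h import *
from workcell import status
o=status.get_obs(); print(np.round(o["joint_pos"],2),np.round(o["position"],4),np.round(o["ee_rot"],3))
t=viewer.camera("top")[:,:,::-1]; s=viewer.camera("scene")[:,:,::-1]
c=lambda im,x,y,w,h:cv2.resize(im[y:y+h,x:x+w],(400,300),interpolation=cv2.INTER_CUBIC)
cv2.imwrite("pics/c4.png",np.hstack([c(t,306,187,80,60),cv2.resize(s[190:250,310:370],(400,400),interpolation=cv2.INTER_CUBIC)[:300]]))
s2=s[200:260,315:375]; cv2.imwrite("pics/c4.png",np.hstack([cv2.resize(t[187:247,316:376],(400,400),interpolation=cv2.INTER_CUBIC),cv2.resize(s[190:250,310:370],(400,400),interpolation=cv2.INTER_CUBIC)]))
p=o["position"]; 
for z in(.212,.1222): print(px("scene",[p[0],p[1],z]),px("top",[p[0],p[1],z]))
print(px("scene",[.5005,-.1913,.09]),px("top",[.5005,-.1913,.09]))
```

```text
[-0.23  0.15  0.56  1.76 -0.09  1.26  0.69] [ 0.5004 -0.1899  0.2223] [ 0.58   0.815  0.    -0.   ]
[341.85645462 201.39351023] [353.06301494 209.34380171]
[340.29902778 228.04934987] [347.55962345 215.00644055]
[340.19741219 237.32187718] [346.22634146 216.80199589]
```

View pics/c4.png

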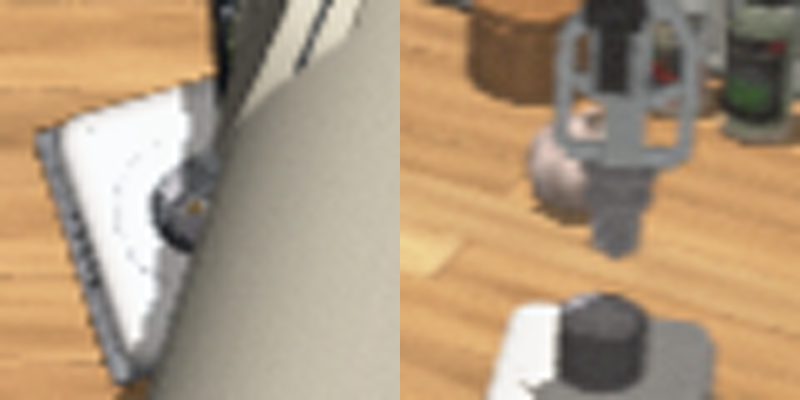

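The stem in scene is at about column 342 (tip row 228), slightly right of the socket axis at 340.2. I'll measure it from a difference image.

Run:
```python
from h import *
s=viewer.camera("scene").astype(int); d=np.abs(s-np.load("pics/scene0.npy")).sum(2)
for r in range(198,232,2):
    w=d[r,322:362].astype(float); m=np.where(w>45)[0]
    X=px("scene",[.5004,-.1899,.1222+(228.05-r)/(228.05-201.4)*.09])
    print(r,m+322 if len(m)else"", "axis %.2f"%X[0])
```

```text
198 [333 334 335 336 338 339 340 341 342 343 344 345 346 347 352 353 354 355] axis 342.06
200 [333 334 335 336 337 338 339 340 341 342 343 344 345 346 347 352 353 354
 355] axis 341.94
202 [333 334 335 336 337 338 339 340 341 342 343 344 345 346 347 350 351 352
 353 354] axis 341.82
204 [333 334 335 337 338 339 340 341 342 343 344 345 346 347 348 349 350 351
 352 353 354] axis 341.70
206 [333 334 335 341 342 343 344 345 346 352 353] axis 341.58
208 [333 334 335 340 341 342 343 344 345 346 352 353] axis 341.46
210 [333 334 335 336 340 341 342 343 344 345 346 352 353] axis 341.34
212 [334 335 336 337 338 339 340 341 342 343 344 345 346 347 348 349 350 351
 352 353] axis 341.22
214 [337 338 339 340 341 342 343 344 345 346 347 348 349 350 351] axis 341.10
216 [338 339 340 341 342 343 344 345 346 347 348] axis 340.99
218 [339 340 341 344 345 346 347] axis 340.87
220 [343 344 345 346 347] axis 340.75
222 [339 340 341 342 343 344 345 346] axis 340.64
224 [339 340 341 342 343 344 345] axis 340.52
226 [339 340 341 342 343 344 345] axis 340.41
228 [341 342 343] axis 340.30
230  axis 340.18
```

play_rows(plan=[0, 0, 0, 0.004, 0, 0.01, 0, 0, 0, 0, 0.004, 0, 0.02, 0, 0, 0, 0, 0.004, 0, 0.026, 0, 0, 0, 0, 0.004, 0, 0.03, 0, 0, 0, 0, 0.004, 0, 0.033, 0, 0, 0, 0, 0.004, 0, 0.036, 0])

```text
clock: 7.92
position: [0.4989, -0.1874, 0.1862]
ee_rot: [0.58, 0.814, 0.0, 0.0]
ft_force: [-0.5, 0.1, -1.0]
grip_width: 0.131
grasp_force: 58.9
```

Run:
```python
from h import *
s=viewer.camera("scene")[:,:,::-1]
cv2.imwrite("pics/c5.png",cv2.resize(s[205:255,315:365],(600,600),interpolation=cv2.INTER_CUBIC))
```

```text
(no output)
```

View pics/c5.png

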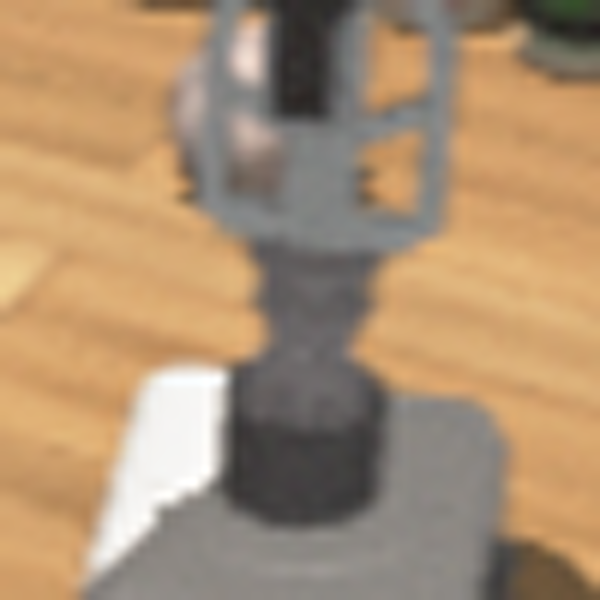

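Stem (crop (312,340)) sits about 1 mm right of the spindle centre (305,430). I'll nudge it and go down slowly.

play_rows(plan=[0, 0, 0, 0.001, 0, 0.001, 0, 0, 0, 0, 0.001, 0, 0.003, 0, 0, 0, 0, 0.001, 0, 0.005, 0, 0, 0, 0, 0.001, 0, 0.007, 0])

```text
clock: 8.48
position: [0.499, -0.1862, 0.1794]
ee_rot: [0.58, 0.815, 0.0, 0.0]
ft_force: [3.4, 0.2, -0.7]
grip_width: 0.134
grasp_force: 59.0
```

play_rows(plan=[0, 0, 0, 0, 0.001, 0.001, 0, 0, 0, 0, 0, 0.001, 0.003, 0, 0, 0, 0, 0, 0.001, 0.005, 0, 0, 0, 0, 0, 0.001, 0.007, 0])

```text
clock: 8.98
position: [0.4993, -0.1861, 0.172]
ee_rot: [0.58, 0.814, -0.0, -0.0]
ft_force: [-0.3, 0.2, -0.5]
grip_width: 0.128
grasp_force: 58.9
```

play_rows(plan=[0, 0, 0, 0, 0, 0.003, 0, 0, 0, 0, 0, 0, 0.006, 0, 0, 0, 0, 0, 0, 0.008, 0, 0, 0, 0, 0, 0, 0.01, 0, 0, 0, 0, 0, 0, 0.01, 0])

```text
clock: 9.6
position: [0.4997, -0.1862, 0.1627]
ee_rot: [0.58, 0.814, 0.0, 0.0]
ft_force: [-1.5, 0.8, 7.0]
grip_width: 0.133
grasp_force: 60.0
```

play_rows(plan=[0, 0, 0, 0, 0, 0.001, 0, 0, 0, 0, 0, 0, 0.002, 0, 0, 0, 0, 0, 0, 0.003, 0, 0, 0, 0, 0, 0, 0.003, 0], squeeze=90)

```text
clock: 10.1
position: [0.4999, -0.1862, 0.1607]
ee_rot: [0.58, 0.814, 0.001, 0.0]
ft_force: [-5.7, 2.2, 16.0]
grip_width: 0.129
grasp_force: 88.9
```

play_rows(plan=[0, 0, 0, 0, -0.001, 0, 0, 0, 0, 0, 0, -0.001, 0.001, 0, 0, 0, 0, 0, -0.001, 0.002, 0, 0, 0, 0, 0, -0.001, 0.002, 0, 0, 0, 0, 0, -0.001, 0.002, 0])

```text
clock: 10.72
position: [0.4999, -0.1864, 0.1606]
ee_rot: [0.58, 0.814, 0.001, 0.001]
ft_force: [-9.6, 4.4, 32.5]
grip_width: 0.127
grasp_force: 91.1
```

Run:
```python
from h import *
s=viewer.camera("scene")[:,:,::-1]
cv2.imwrite("pics/c6.png",cv2.resize(s[205:255,315:365],(600,600),interpolation=cv2.INTER_CUBIC))
```

```text
(no output)
```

View pics/c6.png

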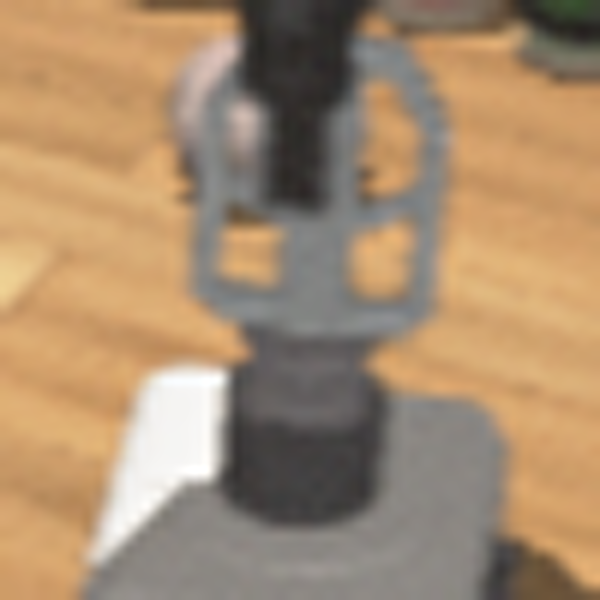

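The push now meets a hard stop: 2 mm more command left z unchanged and raised Fz from 16 to 32 N. The tip works out at z = 0.1606 − 0.1008 ≈ 0.060, which is home, and the picture shows the shoulder on the rim with no slip in the grip.

```bash
python3 -c "
from workcell import manip
print(manip.hand_in())"
```

```text
the job is handed in; nothing more can be done
None
```

The beater is out of the rack and pressed home in the drive socket, shoulder on the rim, still gripped upright at about 90 N; I handed the job in at about 11 s and saw no verdict.

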